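# Turn a strip-down row into an assembly row

### The job

The four parts on the grey strip-down rack lie in the order they came off the machine, the first at its red end. Put them on the pads of the blue assembly rack in the reverse order, so that the part at the red end of the grey rack finishes at the blue end of the blue rack, the next one beside it, and so on, up to the last part at the red end; stand each part the way it stands now, in the middle of its own pad, and leave it at rest.

Things in the scene. Friction and masses are not known exactly. Their poses are not given: they have to be found in the camera images.
- strip_rack: strip-down rack, full at the start: plywood board 90 x 340 x 12 mm, lying fixed at any yaw, grey edge strips, red cheek across its +y end, grey cheek across its -y end (14 mm thick, tops 22 mm high). Origin: centre of underside; y along the row to the red end, z up. Four places at y = -112.5, -37.5, 37.5, 112.5 mm, x = 0, each with a coloured pad; pad tops 15 mm above the bench.
- assembly_rack: assembly rack, empty at the start: plywood board 90 x 340 x 12 mm, lying fixed at any yaw, blue edge strips, red cheek across its +y end, blue cheek across its -y end (14 mm thick, tops 22 mm high). Origin: centre of underside; y along the row to the red end, z up. Four black pads 70 x 66 x 3 mm, centred at y = -112.5, -37.5, 37.5, 112.5 mm, x = 0; pad tops 15 mm above the bench.
- hub_centre (a point): turned grey steel coupling hub, flange 66 mm across and 14 mm thick below, boss 36 mm across above it, 38 mm high in all, about 0.4 kg; grasp the boss. Point: on its axis, 19 mm above its foot; z up.
- bearing_centre (a point): steel ball bearing lying flat, a ring 40 mm across and 12 mm thick; grasp across the outer ring. Point: its centre, 6 mm above its underside; z up.
- nipple_centre (a point): brass double nipple lying on a flat of its hexagon, threaded at both ends, 46 mm long (its y), hexagon in the middle 27 mm wide (its x), 24 mm high; grasp across the middle, along its x. Lies about along the row. Point: its centre, 12 mm above the pad; z up.
- plug_centre (a point): silver-grey steel pipe plug standing on its hexagon head (22 x 25 mm, 10 mm high), threaded shank 17 mm across pointing up, 24 mm high in all; grasp the shank. Point: on its axis, 12 mm above its foot; z up.
- hub_pad: white rubber-like pad, x 70 by y 66 by z 3 mm, fixed on the strip-down rack, on which the coupling hub stands at the start (it marks that part's place in the strip-down row). Origin: centre of its underside, 12 mm above the bench; axes parallel to the strip-down rack's.
- bearing_pad: green rubber-like pad, x 70 by y 66 by z 3 mm, fixed on the strip-down rack, on which the bearing stands at the start (it marks that part's place in the strip-down row). Origin: centre of its underside, 12 mm above the bench; axes parallel to the strip-down rack's.
- nipple_pad: orange rubber-like pad, x 70 by y 66 by z 3 mm, fixed on the strip-down rack, on which the nipple stands at the start (it marks that part's place in the strip-down row). Origin: centre of its underside, 12 mm above the bench; axes parallel to the strip-down rack's.
- plug_pad: yellow rubber-like pad, x 70 by y 66 by z 3 mm, fixed on the strip-down rack, on which the plug stands at the start (it marks that part's place in the strip-down row). Origin: centre of its underside, 12 mm above the bench; axes parallel to the strip-down rack's.

How it is judged:
By the outcome, as a careful person would: the job done as asked, in the order asked, and still so for the second after the job is handed in, with the robot touching nothing.
It also fails if it takes over 104 s, if anything falls off the work surface, if the arm or the gripper's body presses on something with over 40 N, if the wrist force passes 120 N, or if a joint passes its speed limit or range.

### The arm

A 7-joint arm with a two-finger parallel gripper is mounted at the origin on a cart in front of the work surface, level with it; the furniture and walls round the work are solid. World frame = base frame: x ahead of the robot, y to its left, z up, the work surface at z = 0. Lengths are in m, angles in rad, forces in N, time in s.
With the tool pointing down it reaches from about 0.425 to 0.925 m from the base axis. Payload 6.8 kg.
Tool frame: the origin (TCP) lies midway between the tips of the shut fingers; the grasp point (between the pads) lies 19 mm behind it; y points along the fingers, z is the direction in which the jaws open and shut, and the axes are right-handed (so a half turn about y gives the same grasp; the last joint's range is limited). The gripper opens to 85 mm and grips with 20 to 120 N. Pads are 22 mm wide; open, the fingers measure 114 mm over their backs; the gripper's body (76 mm by 85 mm) begins 54 mm behind the grasp point. The pads swing forward as they close: fully open they stand 13 mm farther back than shut.
Start: joints at [1.07, 0.477, 0.022, 1.555, -0.011, 1.109, -0.083], TCP at [0.258, -0.624, 0.231] pointing down, gripper open.
Joint ranges: [-2.96, 2.96], [-0.34, 2.1], [-1.41, 1.46], [0.24, 2.44], [-1.37, 4.51], [0.17, 1.92], [-2.96, 2.96]. Speed limits (rad/s): [2.39, 2.39, 3.14, 3.14, 3.14, 3.14, 3.14].

### API

Orientations are given as a rotation vector (axis times angle).
In Python, from bench import r gives the robot as it stands.
- The arm moves only by the tool send_rows, never from a script. Its argument "rows" is text: rows parted by semicolons, each of 6 numbers parted by spaces: the shift along the world's x, y, z in m, then the turn, a rotation vector about the world's x, y, z in rad. A call has 1 to 20 rows; each row shifts and turns the commanded pose from where the row before left it; what a row does not reach is not made up. A row lasts 1/10 s, in which the tool goes at most 50 mm and 8.59 degrees, less where a joint would pass 70% of its speed; a pose out of reach is approached as far as the arm can. A call is refused whole if a number of a shift passes 0.05 or a number of a turn 0.15, either way. A call with a gripper value outside its range is refused whole. "grip" is the finger opening in m, from 0 to 0.0854, set as the call begins (left out, the last holds). The fingers move at their own pace and stop on an object; "grip_force" is the grip in N (left out, the last holds). Time passes only in rows, so rows that do not move let the fingers close. It gives the time, the measured TCP pose, the force and the opening at its end, in the units of the state.
- r.get_obs(): the state, without advancing time (a new reading comes with each control period).
- r.grab_frame(name): name is "scene" or "top" or "wrist"; returns a dict with "pixels" (420x560x3 uint8, red, green, blue), "intrinsics" (3x3 intrinsics, pixels), "position" and "orientation" of the camera in the world. Camera axes: x right, y up, looking along -z (the intrinsics and any distortion apply to the point x, -y, -z); pixel columns grow to the right and rows downward; lengths in m; the calibration is good to about 2 mm. A picture is of the moment at which its call begins. There is no depth.
- r.hand_in(): hands the job in, once; it reports no verdict.
The state is a dict: "clock": time; "joints": joint angles; "qvel": joint speeds; "tau": joint torques, N m; "tcp_pos": TCP position; "orientation": TCP orientation; "contact_force": force on the tool from outside, world axes, zero at the start; "moment": the same for the moment, N m; "grip_width": finger opening in m.
Only numpy, scipy, OpenCV 4.12 (cv2) and the standard library are available. Lean on these libraries where they do the work, as an engineer would, in place of code of your own. Each camera call takes 0.05 s, during which the arm holds its last target.

## Working session

There is one attempt and no reset: what is moved stays moved. The work goes in short steps, Python scripts to look and compute and a tool call to move; the robot and the scene stay as the last step left them, time stands still between calls to the robot, and variables do not carry over. Pictures are saved under pics/ and viewed, and the job is handed in when it is done.

Besides the shell and the picture viewer there is one more tool, called after "Request:" as name(argument=value, ...), one argument or row to a line, values as JSON. send_rows: Moves the arm, as the interface text tells. Its arguments: {"type":"object","properties":{"rows":{"type":"string"},"grip":{"type":"number"},"grip_force":{"type":"number"}},"required":["rows"]}

```bash
mkdir -p pics; ls
cat > h.py <<'E'
import numpy as np, cv2
from bench import r
from scipy.spatial.transform import Rotation as R
def Rm(o):
    o=np.array(o,float)
    if o.shape==(3,3): return o
    return R.from_rotvec(o).as_matrix() if o.size==3 else R.from_quat(o).as_matrix()
def snap(n,name):
    f=r.grab_frame(n); np.save('pics/'+name+'.npy',f,allow_pickle=True)
    cv2.imwrite('pics/'+name+'.png',cv2.cvtColor(np.asarray(f['pixels']),cv2.COLOR_RGB2BGR)); return f
def load(name): return np.load('pics/'+name+'.npy',allow_pickle=True).item()
def ray(f,u,v):
    K=np.array(f['intrinsics']); d=np.linalg.inv(K)@np.array([u,v,1.]); 
    return np.array(f['position']), Rm(f['orientation'])@np.array([d[0],-d[1],-d[2]])
def onz(f,u,v,z):
    p,d=ray(f,u,v); return p+d*(z-p[2])/d[2]
def proj(f,P):
    c=Rm(f['orientation']).T@(np.array(P)-np.array(f['position'])); q=np.array(f['intrinsics'])@np.array([c[0],-c[1],-c[2]]); return q[:2]/q[2]
def tri(*fr):
    A=np.zeros((3,3));b=np.zeros(3);L=[]
    for f,u,v in fr:
        p,d=ray(f,u,v); d=d/np.linalg.norm(d);M=np.eye(3)-np.outer(d,d);A+=M;b+=M@p;L.append((p,M))
    X=np.linalg.solve(A,b); return X,[np.linalg.norm(M@(X-p)) for p,M in L]
E
python3 - <<'E'
from h import *
print(r.get_obs())
for n in ['scene','top','wrist']:
    f=snap(n,n+'0'); print(n,{k:v for k,v in f.items() if k!='pixels'})
E
```

```text
pics
{'clock': 0.0, 'joints': array([ 1.06991166,  0.47783675,  0.02238714,  1.55644597, -0.01148826,
        1.1092661 , -0.08312906]), 'qvel': array([ 0.00045179, -0.00115745,  0.00083908, -0.00063772,  0.0011028 ,
        0.00062209,  0.00111104]), 'tau': array([-9.20253515e-04, -5.96449864e+01,  1.60775967e+00, -2.81197500e+01,
        1.25712622e-02,  9.52205068e-03, -7.56697318e-06]), 'tcp_pos': array([ 0.25809957, -0.62307933,  0.23030437]), 'orientation': array([-0.39962684,  2.00795666, -2.00437371]), 'contact_force': array([-0.25940898,  0.25920889, -0.44400075]), 'moment': array([-0.00577747,  0.03133904, -0.05529782]), 'grip_width': 0.08513474558111615}
scene {'intrinsics': array([[402.10696345,   0.        , 275.91181036],
       [  0.        , 402.10696345, 213.10297344],
       [  0.        ,   0.        ,   1.        ]]), 'position': array([0.03374248, 0.67774257, 0.58356147]), 'orientation': array([ 0.42006494, -1.23678439, -2.22747371])}
top {'intrinsics': array([[418.33138103,   0.        , 278.96060242],
       [  0.        , 418.33138103, 208.33840046],
       [  0.        ,   0.        ,   1.        ]]), 'position': array([0.37979231, 0.00459623, 0.88462602]), 'orientation': array([ 0.14435583, -0.14035629, -1.5424023 ])}
wrist {'intrinsics': array([[360.74971915,   0.        , 279.42699141],
       [  0.        , 360.74971915, 203.97519453],
       [  0.        ,   0.        ,   1.        ]]), 'position': array([ 0.33040685, -0.59350793,  0.37337189]), 'orientation': array([-0.27666983,  0.18746991, -1.16807581])}
```

View pics/top0.png

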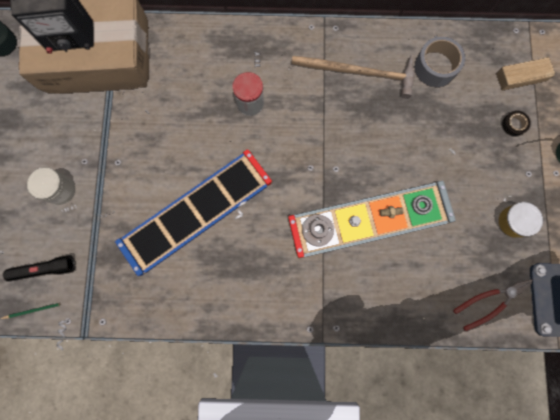

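View pics/scene0.png

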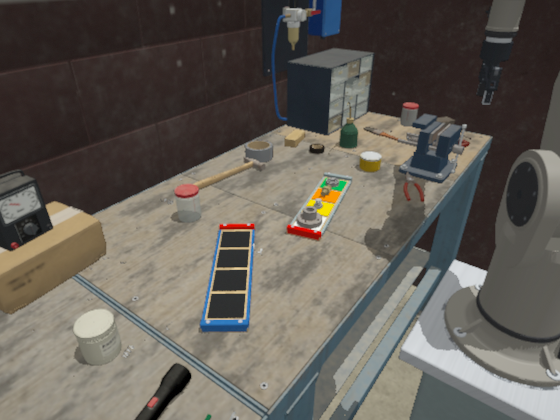

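View pics/wrist0.png

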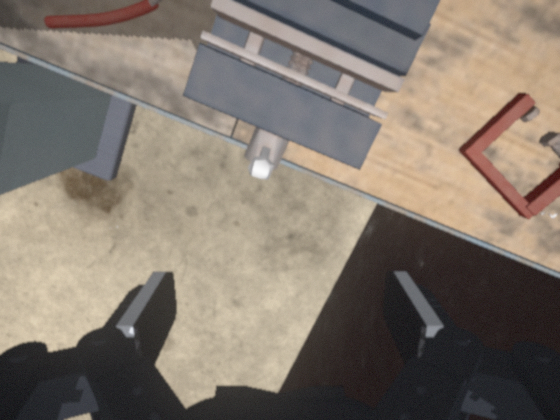

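Top view: the strip rack's red end is at about (296,236). From there the order is hub/white (319,230), plug/yellow (355,222), nipple/orange (390,212), bearing/green (423,205). The assembly rack's blue end is at (130,257) and its red end at (257,168).

```bash
cat > seg.py <<'E'
from h import *
def masks(f,roi=None):
    hsv=cv2.cvtColor(np.asarray(f['pixels']),cv2.COLOR_RGB2HSV); H,S,V=[hsv[...,i].astype(int) for i in range(3)]
    m={'orange':(H>5)&(H<=19)&(S>200)&(V>150),'yellow':(H>22)&(H<33)&(S>180)&(V>130),'green':(H>45)&(H<75)&(S>180)&(V>70),
     'white':(S<40)&(V>190),'black':(V<45),'red':((H<5)|(H>174))&(S>180)&(V>110),'blue':(H>100)&(H<118)&(S>140)&(V>70)}
    return {k:v.astype(np.uint8)*255 for k,v in m.items()}
def blobs(mask,amin=60):
    c,_=cv2.findContours(mask,cv2.RETR_EXTERNAL,cv2.CHAIN_APPROX_NONE)
    return [x for x in c if cv2.contourArea(x)>amin]
E
python3 - <<'E'
from seg import *
for n,roi in [('top0',(110,140,460,285)),('scene0',(195,165,360,330))]:
    f=load(n);M=masks(f);x0,y0,x1,y1=roi
    for k in M:
        m=np.zeros_like(M[k]);m[y0:y1,x0:x1]=M[k][y0:y1,x0:x1]
        for c in blobs(m):
            hull=cv2.convexHull(c)
            mm=cv2.moments(hull);cx,cy=mm['m10']/mm['m00'],mm['m01']/mm['m00']
            (rc,sz,a)=cv2.minAreaRect(c)
            P=onz(f,cx,cy,.015 if k not in('red','blue') else .022);
            print(n,k,round(cx,1),round(cy,1),cv2.contourArea(c),'rect',np.round(rc,1),np.round(sz,1),round(a,1),'P',P[:2].round(4),onz(f,*rc,.015)[:2].round(4))
E
```

```text
top0 white 323.3 240.1 140.5 rect [322.6 241.7] [16.1 33.5] 63.4 P [ 0.4746 -0.0853] [ 0.4712 -0.0838]
top0 black 149.9 242.3 806.5 rect [149.8 242.3] [29.7 28.8] 56.3 P [0.4614 0.2758] [0.4615 0.2759]
top0 black 179.8 221.3 781.5 rect [179.7 221.2] [29.1 28.6] 54.5 P [0.5071 0.2165] [0.5073 0.2166]
top0 black 209.1 200.8 760.5 rect [209.1 200.6] [28.8 28.3] 55.0 P [0.5525 0.1573] [0.5528 0.1573]
top0 black 238.0 180.5 738.0 rect [238.  180.5] [28.6 27.6] 54.5 P [0.5983 0.0979] [0.5983 0.0979]
top0 red 256.6 166.0 66.5 rect [256.6 166. ] [20.6  4.4] 51.3 P [0.6293 0.0587] [0.6313 0.0592]
top0 blue 128.3 256.0 106.5 rect [128.5 256.3] [23.9  5.5] 56.3 P [0.4316 0.3156] [0.4314 0.3177]
scene0 orange 326.0 195.3 163.0 rect [325.5 195.3] [26.1 11. ] 9.5 P [ 0.5297 -0.2159] [ 0.5309 -0.2151]
scene0 yellow 324.8 208.4 113.0 rect [324.8 208. ] [11.5 14.1] 29.7 P [ 0.4947 -0.151 ] [ 0.4959 -0.1529]
scene0 red 303.6 231.8 209.5 rect [303.4 231.6] [34.4  8.2] 13.0 P [ 0.4733 -0.0143] [ 0.4797 -0.0231]
scene0 red 236.9 226.1 112.5 rect [236.5 226. ] [ 4. 33.] 90.0 P [0.6223 0.0646] [0.6307 0.0574]
scene0 blue 228.6 285.6 519.0 rect [231.9 284.1] [47.1 99.6] 11.2 P [0.4887 0.2402] [0.492  0.2272]
```

Run:
```python
from seg import *
t=cv2.imread('pics/top0.png')[165:270,275:465]; s=cv2.imread('pics/scene0.png')[170:245,285:360]
a=cv2.resize(t,None,fx=4,fy=4,interpolation=cv2.INTER_CUBIC);cv2.imwrite('pics/c1.png',a)
b=cv2.resize(s,None,fx=7,fy=7,interpolation=cv2.INTER_CUBIC);cv2.imwrite('pics/c2.png',b)
f=load('scene0');hsv=cv2.cvtColor(np.asarray(f['pixels']),cv2.COLOR_RGB2HSV);T=load('top0')
m=(hsv[...,2]<50).astype(np.uint8)*255;z=np.zeros_like(m);z[225:325,205:258]=m[225:325,205:258]
tops=[(149.9,242.3),(179.8,221.3),(209.1,200.8),(238,180.5)]
bl=[]
for c in blobs(z):
    mm=cv2.moments(c);bl.append((mm['m10']/mm['m00'],mm['m01']/mm['m00']))
print(bl)
for (u,v),(a,b) in zip(tops,sorted(bl,key=lambda p:-p[1])): print(tri((T,u,v),(f,a,b)))
```

```text
[(225.0330872299699, 306.32212195788895), (228.77676882330684, 281.3696556942868), (231.8466763706938, 259.43862202814165), (234.13032089063523, 240.35756385068763)]
(array([0.46284671, 0.27825652, 0.00903997]), [np.float64(0.001044958857061984), np.float64(0.0010449588570619458)])
(array([0.50862771, 0.2186012 , 0.0075424 ]), [np.float64(0.0005679270711206582), np.float64(0.0005679270711206692)])
(array([0.5543506 , 0.15886542, 0.00730497]), [np.float64(0.00045915624014543425), np.float64(0.0004591562401456666)])
(array([0.60090959, 0.0991191 , 0.00658758]), [np.float64(0.0007234195349909058), np.float64(0.0007234195349909725)])
```

View pics/c1.png

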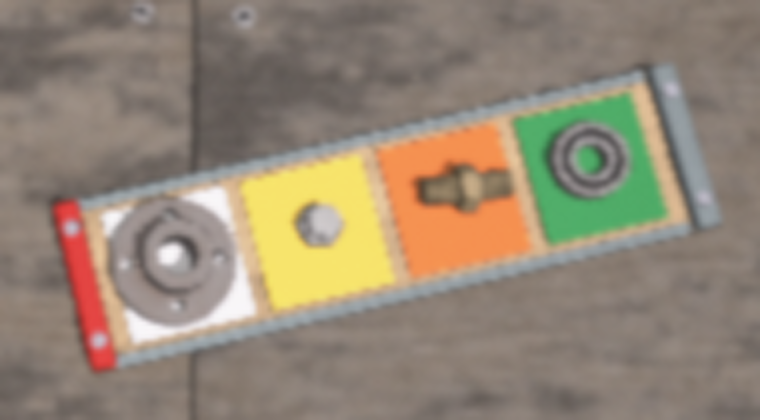

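View pics/c2.png

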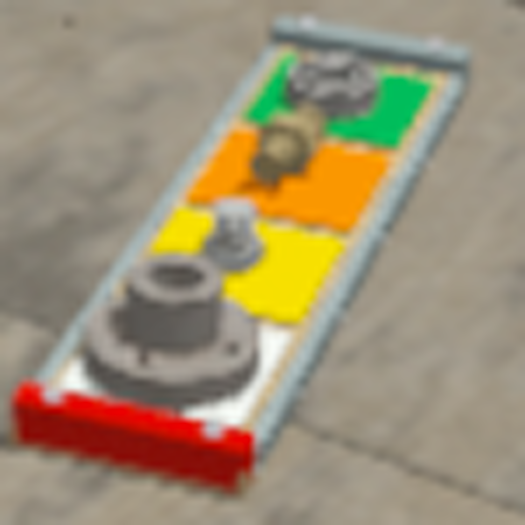

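Run:
```python
from seg import *
T=load('top0')
def c(u,v):return 275+u/4,165+v/4
for n,(u,v),z in [('hub boss top',(175,255),.053),('plug',(319,224),.039),('nip',(468,187),.027),('brg',(589,158),.027),('redcheek',(82,285),.022),('greycheek',(684,147),.022),('yellowpad',(317,231),.015),('orangepad',(452,198),.015),('greenpad',(590,166),.015)]:
    print(n,onz(T,*c(u,v),z).round(4))
M=Rm(r.get_obs()['orientation']);print(M.round(3))
f=load('wrist0');t=r.get_obs()['tcp_pos'];print('cam in tool',M.T@(f['position']-t)); print((M.T@Rm(f['orientation'])).round(3))
```

```text
hub boss top [ 0.493  -0.0721  0.053 ]
plug [ 0.5126 -0.1469  0.039 ]
nip [ 0.5358 -0.2267  0.027 ]
brg [ 0.5527 -0.2902  0.027 ]
redcheek [ 0.4805 -0.0269  0.022 ]
greycheek [ 0.5608 -0.342   0.022 ]
yellowpad [ 0.5127 -0.1501  0.015 ]
orangepad [ 0.5319 -0.2213  0.015 ]
greenpad [ 0.5508 -0.2947  0.015 ]
[[-0.924 -0.001  0.383]
 [-0.383  0.001 -0.924]
 [ 0.    -1.    -0.001]]
cam in tool [-7.80509390e-02 -1.42837462e-01  3.81561074e-05]
[[ 0.001 -0.951 -0.31 ]
 [ 0.001  0.31  -0.951]
 [ 1.     0.     0.001]]
```

Request:
send_rows(
  rows="0 0 0.03 0 0 0;0.01 0.02 0.02 0 0 0.1;0.018 0.034 0 0 0 0.1;0.018 0.034 0 0 0 0.1;0.018 0.034 0 0 0 0.1;0.018 0.034 0 0 0 0.1;0.018 0.034 0 0 0 0.1;0.018 0.034 0 0 0 0.1;0.018 0.034 0 0 0 0.1;0.018 0.034 0 0 0 0.1;0.018 0.034 0 0 0 0.1;0.018 0.034 -0.01 0 0 0.1;0.018 0.034 -0.01 0 0 0.1;0.018 0.034 -0.01 0 0 0.1;0.018 0.034 -0.01 0 0 0.1;0.008 0.019 0 0 0 0.027;0 0 0 0 0 0;0 0 0 0 0 0",
)

```text
clock: 1.95
tcp_pos: [0.5102, -0.1435, 0.2415]
orientation: [-1.317, 1.025, -1.025]
contact_force: [-0.0, -0.6, -0.7]
grip_width: 0.0856
```

Run:
```python
from h import *
f=snap('wrist','w1');o=r.get_obs();print(o['clock'],o['tcp_pos'],Rm(o['orientation']).round(3),o['joints'].round(2))
```

```text
2.0 [ 0.50995143 -0.14427731  0.24156057] [[ 0.243 -0.     0.97 ]
 [-0.97  -0.001  0.243]
 [ 0.001 -1.    -0.   ]] [ 0.56  0.27 -0.48  1.86  0.14  1.04  0.27]
```

View pics/w1.png

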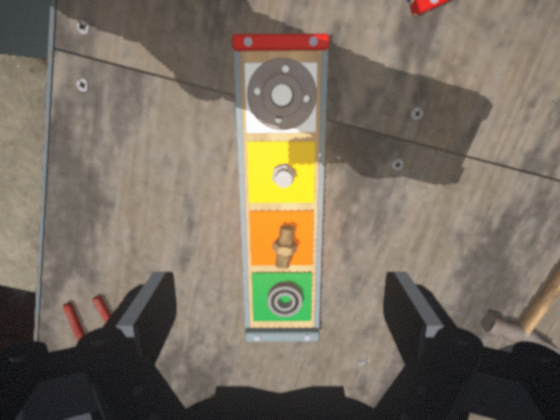

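The wrist view shows the rack upright and centred: hub (282,95), plug (284,176), nipple (285,243), bearing (285,299). The rack lies along the image's vertical axis. Next I take a second view, shifted along the jaw axis.

Request:
send_rows(
  rows="0.03 0.007 0 0 0 0;0.04 0.01 0 0 0 0;0.04 0.01 0 0 0 0;0.01 0.003 0 0 0 0;0 0 0 0 0 0;0 0 0 0 0 0",
)

```text
clock: 2.6
tcp_pos: [0.6291, -0.1144, 0.241]
orientation: [-1.318, 1.026, -1.025]
contact_force: [-0.0, 0.1, -0.4]
grip_width: 0.0855
```

```bash
cat > pads.py <<'E'
from seg import *
def quad(f,mask):
    c=max(blobs(mask),key=cv2.contourArea);h=cv2.convexHull(c)
    r4=cv2.boxPoints(cv2.minAreaRect(h)); m=cv2.moments(h)
    return np.array([m['m10']/m['m00'],m['m01']/m['m00']]),cv2.minAreaRect(h)
E
python3 - <<'E'
from pads import *
f2=snap('wrist','w2');f1=load('w1');print(r.get_obs()['clock'],r.get_obs()['tcp_pos'])
for k in ['white','yellow','orange','green','red']:
    q=[]
    for f in (f1,f2):
        m=masks(f)[k]; z=np.zeros_like(m); 
        z[30:345,100:345]=m[30:345,100:345]
        if k=='white': 
            hsv=cv2.cvtColor(np.asarray(f['pixels']),cv2.COLOR_RGB2HSV); z[...]=0; z[40:150,80:340]=((hsv[...,1]<30)&(hsv[...,2]>165))[40:150,80:340]*255
        z=cv2.morphologyEx(z,cv2.MORPH_CLOSE,np.ones((5,5)))
        q.append(quad(f,z))
    print(k,[ (a.round(1),np.round(b[1],1),round(b[2],1)) for a,b in q], tri((f1,*q[0][0]),(f2,*q[1][0])), tri((f1,*q[0][1][0]),(f2,*q[1][1][0]))[0].round(4))
E
```

```text
2.65 [ 0.62889458 -0.11442083  0.24126566]
white [(array([271.1, 122.3]), array([79., 49.]), 0.0), (array([149.6, 118.4]), array([55.7, 79.9]), 85.6)] (array([ 0.48915183, -0.10092931,  0.01327887]), [np.float64(0.0016020060798099943), np.float64(0.0016020060798100301)]) [ 0.4938 -0.1009  0.0158]
yellow [(array([281.1, 171.3]), array([59., 66.]), 90.0), (array([164.5, 170.3]), array([59., 70.]), 90.0)] (array([ 0.51150295, -0.14857842,  0.0138791 ]), [np.float64(0.00019344284153088994), np.float64(0.00019344284153088962)]) [ 0.5114 -0.1485  0.0154]
orange [(array([281.2, 237.4]), array([51., 60.]), 90.0), (array([171.7, 236.4]), array([51., 64.]), 90.0)] (array([ 0.53014309, -0.22182078,  0.01276648]), [np.float64(0.0002569794161301603), np.float64(0.00025697941613012776)]) [ 0.5298 -0.2212  0.0148]Traceback (most recent call last):
  File "<stdin>", line 11, in <module>
  File "pads.py", line 3, in quad
    c=max(blobs(mask),key=cv2.contourArea);h=cv2.convexHull(c)
ValueError: max() iterable argument is empty
```

View pics/w2.png

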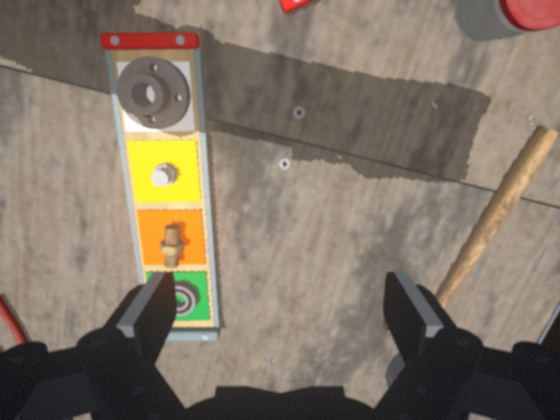

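Run:
```python
import cv2,numpy as np
a=cv2.imread('pics/w1.png')[50:325,235:330];b=cv2.imread('pics/w2.png')[50:325,110:220]
a=cv2.resize(a,(285,825),interpolation=cv2.INTER_CUBIC);b=cv2.resize(b,(330,825),interpolation=cv2.INTER_CUBIC)
# split: upper, lower side by side
up=np.hstack([a[:480],b[:480]]);cv2.imwrite('pics/z12a.png',up)
lo=np.hstack([a[440:],b[440:]]);cv2.imwrite('pics/z12b.png',lo)
```

```text
(no output)
```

View pics/z12a.png

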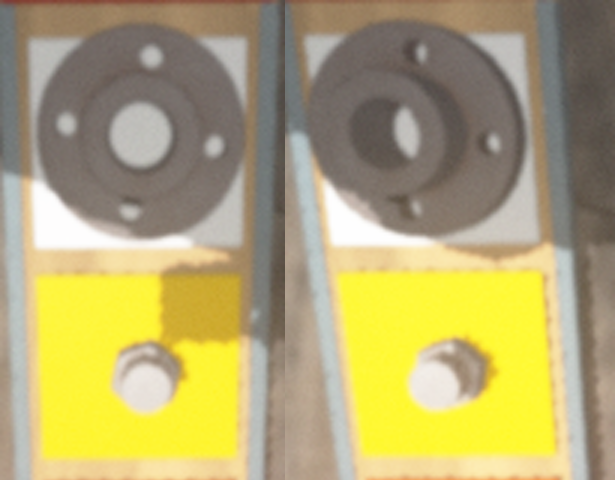

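View pics/z12b.png

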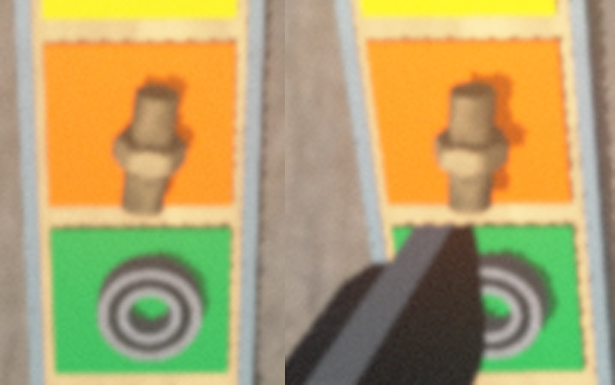

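Run:
```python
from seg import *
f1=load('w1');f2=load('w2')
for n,a,b,z in [('hub',(282,94.7),(143,94.3),.053),('plug',(283.7,178.7),(159.7,178.3),.039),('nip',(284.7,246),(172.4,246.3),.027),('nipN',(287.3,226),(173.3,226.7),.027),('nipS',(282.3,266),(171.7,266),.027)]:
    print(n,*tri((f1,*a),(f2,*b)),'planes',onz(f1,*a,z)[:2].round(4),onz(f2,*b,z)[:2].round(4))
print('brg',onz(f1,285,301.3,.027))
hsv=cv2.cvtColor(np.asarray(f1['pixels']),cv2.COLOR_RGB2HSV)
m=((hsv[...,0]>50)&(hsv[...,0]<80)&(hsv[...,1]>140)).astype(np.uint8)*255;z=np.zeros_like(m);z[260:335,240:330]=m[260:335,240:330]
h=cv2.convexHull(np.vstack(blobs(z,20)));mm=cv2.moments(h);g=(mm['m10']/mm['m00'],mm['m01']/mm['m00']);print(g,onz(f1,*g,.015))
# pad in rack-aligned predicted positions from yellow/orange
y=np.array([.5115,-.1486]);o=np.array([.5301,-.2218]);d=(o-y)/np.linalg.norm(o-y);c=(y+o)/2
for k in (-112.5,-37.5,37.5,112.5):print((c+d*k/1000).round(4))
print(d)
```

```text
hub [ 0.49318049 -0.07343189  0.05271024] [np.float64(0.00019365461388188218), np.float64(0.00019365461388192516)] planes [ 0.4931 -0.0732] [ 0.4933 -0.0736]
plug [ 0.51447352 -0.15010155  0.03840734] [np.float64(0.00013679672028528374), np.float64(0.0001367967202852472)] planes [ 0.5144 -0.1498] [ 0.5147 -0.15  ]
nip [ 0.53520824 -0.22627638  0.02533173] [np.float64(0.00045756254073653043), np.float64(0.00045756254073651243)] planes [ 0.5349 -0.2251] [ 0.5356 -0.2259]
nipN [ 0.53230402 -0.20366149  0.02410363] [np.float64(0.0006822920115702523), np.float64(0.0006822920115701825)] planes [ 0.5318 -0.2019] [ 0.533  -0.2031]
nipS [ 0.53842703 -0.24956969  0.02663938] [np.float64(0.00028243782300955517), np.float64(0.0002824378230095135)] planes [ 0.5383 -0.2491] [ 0.5385 -0.2497]
brg [ 0.55236446 -0.29186329  0.027     ]
(281.5115347423677, 297.0442740710042) [ 0.54905823 -0.29482814  0.015     ]
[ 0.4931 -0.0762]
[ 0.5116 -0.1489]
[ 0.53   -0.2215]
[ 0.5485 -0.2942]
[ 0.2462723  -0.96920068]
```

Heights from triangulation agree with the text: hub top 52.7 (53), plug top 38.4 (39), pads about 14 (15) mm. Next I look at the assembly rack the same way.

Request:
send_rows(
  rows="-0.003 0.03 0 0 0 0.04;-0.005 0.044 0 0 0 0.05;-0.005 0.044 0 0 0 0.05;-0.005 0.044 0 0 0 0.05;-0.005 0.044 0 0 0 0.05;-0.005 0.044 0 0 0 0.05;-0.005 0.044 0 0 0 0.05;-0.005 0.044 0 0 0 0.05;-0.005 0.044 0 0 0 0.013;-0.003 0.015 0 0 0 0;0 0 0 0 0 0;0 0 0 0 0 0",
)

```text
clock: 3.85
tcp_pos: [0.5848, 0.2819, 0.2413]
orientation: [-1.45, 0.718, -0.72]
contact_force: [-0.6, -0.8, -0.4]
grip_width: 0.0853
```

Run:
```python
from h import *
f=snap('wrist','w3');o=r.get_obs();print(o['clock'],o['tcp_pos'],o['joints'].round(2))
```

```text
3.9 [0.58523647 0.28120401 0.24121909] [-0.1   0.5  -0.64  1.58  0.32  1.17 -0.15]
```

Request:
send_rows(
  rows="-0.03 -0.02 0 0 0 0;-0.04 -0.03 0 0 0 0;-0.01 -0.01 0 0 0 0;0 0 0 0 0 0;0 0 0 0 0 0",
)

```text
clock: 4.4
tcp_pos: [0.5059, 0.2231, 0.242]
orientation: [-1.447, 0.718, -0.721]
contact_force: [1.3, 0.8, 0.6]
grip_width: 0.0854
```

Run:
```python
from seg import *
snap('wrist','w4');print(r.get_obs()['clock'])
P={}
for n in('w3','w4'):
    f=load(n);m=(np.asarray(f['pixels']).max(2)<38).astype(np.uint8)*255;m[262:]=0
    m[:, :60]=0
    m=cv2.morphologyEx(m,cv2.MORPH_OPEN,np.ones((3,3)))
    P[n]=[]
    for c in blobs(m,500):
        rc=cv2.minAreaRect(c);mm=cv2.moments(c);P[n].append((mm['m10']/mm['m00'],mm['m01']/mm['m00']));print(n,np.round(P[n][-1],1),np.round(rc[1],1),cv2.contourArea(c), onz(f,*P[n][-1],.015).round(4))
print(len(P['w3']),len(P['w4']))
cv2.imwrite('pics/w34.png',np.hstack([cv2.resize(cv2.imread('pics/%s.png'%n),(400,300)) for n in('w3','w4')]))
```

```text
4.45
0 0
```

View pics/w34.png

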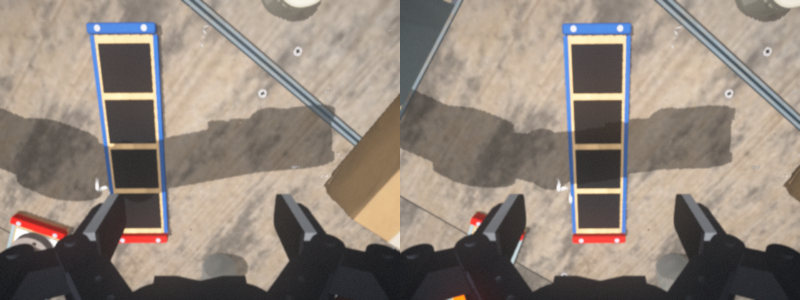

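```bash
cat > asm.py <<'E'
from seg import *
def fmask(n):
    f=load(n);p=np.asarray(f['pixels']).astype(int)
    m=((p.max(2)<75)&(p[...,2]-p[...,0]<25)).astype(np.uint8)*255
    return f,cv2.morphologyEx(m,cv2.MORPH_OPEN,np.ones((3,3)))
E
python3 - <<'E'
from asm import *
Q={}
for n,x0,x1 in(('w3',130,228),('w4',235,320)):
    f,m=fmask(n);z=np.zeros_like(m);z[50:330,x0:x1]=m[50:330,x0:x1];Q[n]=[]
    p=np.asarray(f['pixels']);print(p[95,180 if n=='w3' else 276],p[160,190 if n=='w3' else 276],p[235,195 if n=='w3' else 278])
    for c in sorted(blobs(z,500),key=lambda c:c[:,0,1].mean()):
        mm=cv2.moments(cv2.convexHull(c));q=(mm['m10']/mm['m00'],mm['m01']/mm['m00']);Q[n].append(q)
        print(n,np.round(q,1),cv2.boundingRect(c),cv2.contourArea(c),onz(f,*q,.015).round(4))
a,b=load('w3'),load('w4')
for i in range(3):
    if i<min(map(len,Q.values())): print(tri((a,*Q['w3'][i]),(b,*Q['w4'][i])))
E
```

```text
[74 68 65] [76 69 66] [52 47 47]
w3 [183.4 182.8] (153, 163, 64, 37) 1727.5 [0.5131 0.2058 0.015 ]
w3 [188.8 235.7] (156, 210, 65, 53) 3052.0 [0.5504 0.1581 0.015 ]
w3 [176.3 298.4] (134, 272, 87, 58) 2618.0 [0.5821 0.0818 0.015 ]
[83 72 70] [77 65 62] [50 47 49]
w4 [279.8 186.4] (246, 170, 63, 30) 1424.5 [0.518  0.2057 0.015 ]
w4 [277.2 235.5] (247, 210, 61, 52) 2949.5 [0.5498 0.159  0.015 ]
(array([0.51469829, 0.21003532, 0.02959294]), [np.float64(0.0013789586054520657), np.float64(0.0013789586054521181)])
(array([0.55017109, 0.15842932, 0.01470875]), [np.float64(0.0005022527530653566), np.float64(0.0005022527530653976)])
```

Run:
```python
from asm import *
Q={}
for n in('w3','w4'):
    f=load(n);p=np.asarray(f['pixels']).astype(int)
    m=((p.max(2)<105)&(p[...,2]-p[...,0]<25)).astype(np.uint8)*255
    z=np.zeros_like(m);
    poly=np.array([[128,48],[222,48],[232,328],[160,328]]) if n=='w3' else np.array([[231,48],[319,48],[312,328],[240,328]])
    cv2.fillPoly(z,[poly],255);z&=m;z=cv2.morphologyEx(z,cv2.MORPH_OPEN,np.ones((5,5)));Q[n]=[]
    cv2.imwrite('pics/m%s.png'%n,z[30:340,100:340])
    for c in sorted(blobs(z,500),key=lambda c:c[:,0,1].mean()):
        mm=cv2.moments(cv2.convexHull(c));q=(mm['m10']/mm['m00'],mm['m01']/mm['m00']);Q[n].append(q)
        print(n,np.round(q,1),cv2.boundingRect(c),cv2.contourArea(c),onz(f,*q,.015).round(4))
a,b=load('w3'),load('w4')
for i in range(4):
    if i<min(map(len,Q.values())): print(tri((a,*Q['w3'][i]),(b,*Q['w4'][i])))
cv2.imwrite('pics/mm.png',np.hstack([cv2.imread('pics/mw3.png'),cv2.imread('pics/mw4.png')]))
```

```text
w3 [175.9  94.6] (139, 62, 73, 67) 4446.0 [0.4592 0.2768 0.015 ]
w3 [183.  169.8] (148, 141, 70, 59) 3671.5 [0.5051 0.2173 0.015 ]
w3 [189.  235.4] (156, 209, 66, 54) 3195.0 [0.5504 0.1585 0.015 ]
w3 [189.1 297.7] (156, 271, 68, 58) 3069.5 [0.5936 0.0916 0.015 ]
w4 [275.8  95.2] (241, 62, 70, 68) 4377.0 [0.4589 0.2772 0.015 ]
w4 [276.6 170.6] (244, 141, 66, 60) 3677.0 [0.505  0.2174 0.015 ]
w4 [277.2 235.7] (246, 210, 63, 53) 3131.5 [0.5499 0.1588 0.015 ]
w4 [277.6 294.7] (249, 272, 58, 47) 2515.5 [0.5955 0.0993 0.015 ]
(array([0.45900448, 0.27701666, 0.01501272]), [np.float64(0.00025160762610915854), np.float64(0.00025160762610929233)])
(array([0.50508766, 0.21727161, 0.01468695]), [np.float64(4.719134671494262e-05), np.float64(4.7191346715093934e-05)])
(array([0.55031487, 0.15820938, 0.01393508]), [np.float64(0.00026202059188930733), np.float64(0.000262020591889404)])
(array([0.58900729, 0.10811644, 0.03615252]), [np.float64(0.001963320634597511), np.float64(0.001963320634597482)])
```

View pics/mm.png

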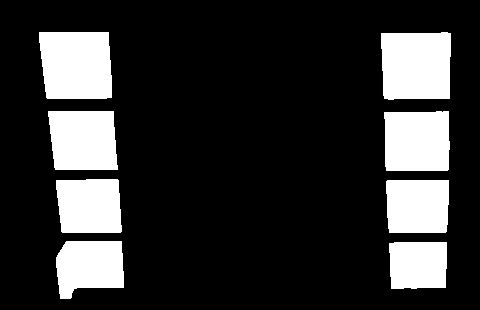

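Request:
send_rows(
  rows="-0.001 -0.02 0 0 0 -0.05;-0.002 -0.04 0 0 0 -0.05;-0.002 -0.04 0 0 0 -0.05;-0.002 -0.04 0 0 0 -0.05;-0.002 -0.04 -0.02 0 0 -0.05;-0.002 -0.04 -0.03 0 0 -0.05;-0.001 -0.04 -0.03 0 0 -0.05;-0.001 -0.03 -0.03 0 0 -0.053;0 -0.006 -0.03 0 0 0;0 0 0 0 0 0;0 0 0 0 0 0",
  grip=0.055,
  grip_force=40,
)

```text
clock: 5.55
tcp_pos: [0.4918, -0.0712, 0.1016]
orientation: [-1.316, 1.025, -1.023]
contact_force: [0.6, 0.1, 0.7]
grip_width: 0.055
```

Run:
```python
from h import *
f=snap('wrist','w5');o=r.get_obs();M=Rm(o['orientation']);print(o['clock'],o['tcp_pos'],'yaw',np.degrees(np.arctan2(M[1,2],M[0,2])),M[:,1],o['grip_width'])
print(proj(f,o['tcp_pos']),proj(f,[.4932,-.0734,.053]))
```

```text
5.6 [ 0.49258373 -0.07074351  0.10243399] yaw 14.306306576173943 [ 1.54549270e-03  5.76451932e-04 -9.99998640e-01] 0.05492385377066272
[284.6359853  274.18568273] [283.43730007 235.97847529]
```

View pics/w5.png

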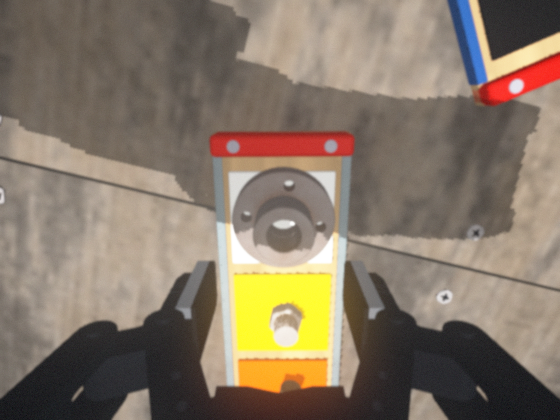

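Request:
send_rows(
  rows="0.001 -0.002 -0.02 0 0 0;0 0 -0.03 0 0 0;0 0 -0.015 0 0 0;0 0 -0.005 0 0 0;0 0 0 0 0 0;0 0 0 0 0 0",
)

```text
clock: 6.2
tcp_pos: [0.4937, -0.0732, 0.0328]
orientation: [-1.315, 1.021, -1.025]
contact_force: [-0.5, -0.7, 0.6]
grip_width: 0.0546
```

Request:
send_rows(
  rows="0 0 0 0 0 0;0 0 0 0 0 0;0 0 0 0 0 0;0 0 0 0 0 0;0 0 0 0 0 0;0 0 0 0 0 0",
  grip=0.02,
  grip_force=50,
)

```text
clock: 6.8
tcp_pos: [0.4936, -0.0735, 0.0328]
orientation: [-1.315, 1.022, -1.026]
contact_force: [-0.9, 0.9, 7.9]
grip_width: 0.034
```

Run:
```python
from h import *
f=snap('wrist','w6');o=r.get_obs();print(o['clock'],o['tcp_pos'],o['grip_width'],o['contact_force'],o['joints'].round(2))
print(proj(f,o['tcp_pos']),proj(f,np.array(o['tcp_pos'])*[1,1,0]+[0,0,.053]))
```

```text
6.85 [ 0.49357955 -0.07350321  0.03284732] 0.033644412672270654 [-2.13060313  0.70969601  8.11491598] [ 0.34  0.51 -0.39  2.1   0.35  0.59 -0.04]
[282.61547981 273.72003027] [283.13071991 299.14149755]
```

View pics/w6.png

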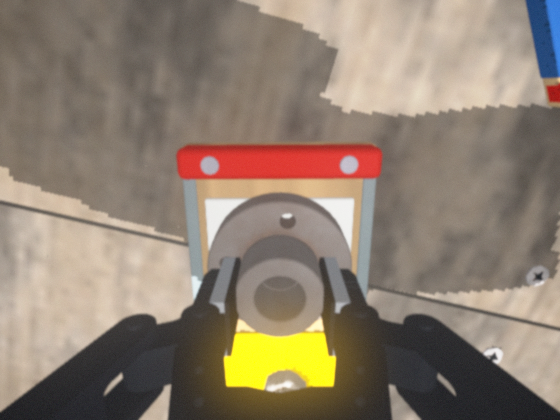

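Request:
send_rows(
  rows="0 0 0.01 0 0 0;0 0 0.03 0 0 0;0 0 0.04 0 0 0;-0.001 0.01 0.02 0 0 0.02;-0.003 0.031 0 0 0 0.04;-0.004 0.04 0 0 0 0.05;-0.004 0.04 0 0 0 0.05;-0.004 0.04 0 0 0 0.05;-0.004 0.04 0 0 0 0.05;-0.004 0.04 0 0 0 0.05;-0.004 0.04 0 0 0 0.05;-0.004 0.04 0 0 0 0.046;-0.002 0.02 0 0 0 0;0 0.01 0 0 0 0;0 0 0 0 0 0;0 0 0 0 0 0",
)

```text
clock: 8.45
tcp_pos: [0.4586, 0.2755, 0.1311]
orientation: [-1.452, 0.716, -0.716]
contact_force: [0.2, -0.6, -4.4]
grip_width: 0.034
```

```bash
cat > st.py <<'E'
from h import *
import sys
if len(sys.argv)>1: f=snap('wrist',sys.argv[1])
o=r.get_obs();M=Rm(o['orientation']);print(o['clock'],o['tcp_pos'].round(4),'yaw',round(np.degrees(np.arctan2(M[1,2],M[0,2])),2),'g',round(o['grip_width'],4),o['contact_force'].round(1),o['joints'].round(2))
E
python3 st.py w7
```

```text
8.5 [0.4588 0.2751 0.1311] yaw 37.39 g 0.0337 [ 0.1 -0.6 -4.2] [-0.15  0.45 -0.64  1.95  0.35  0.86 -0.32]
```

View pics/w7.png

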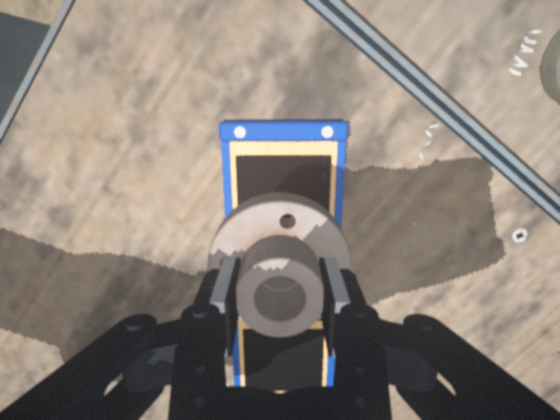

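Request:
send_rows(
  rows="0.001 0.003 -0.02 0 0 0;0 0 -0.04 0 0 0;0 0 -0.025 0 0 0;0 0 -0.009 0 0 0;0 0 -0.002 0 0 0;0 0 0 0 0 0;0 0 0 0 0 0",
)

```text
clock: 9.2
tcp_pos: [0.4605, 0.2809, 0.0367]
orientation: [-1.448, 0.714, -0.716]
contact_force: [-0.2, -0.3, -3.0]
grip_width: 0.034
```

```bash
python3 st.py w8
```

```text
9.25 [0.4603 0.2809 0.0367] yaw 37.51 g 0.034 [-0.2 -0.5 -3.7] [-0.23  0.59 -0.55  2.    0.48  0.69 -0.43]
```

View pics/w8.png

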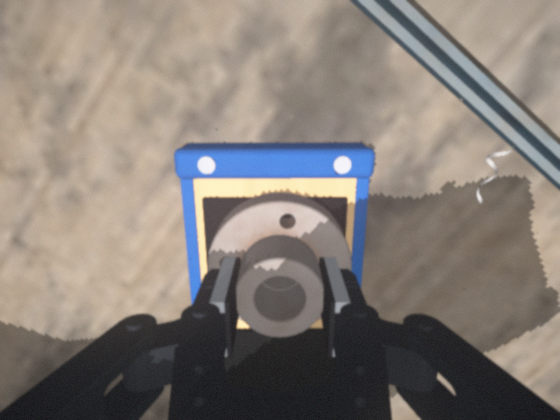

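Request:
send_rows(
  rows="-0.0012 -0.0035 0 0 0 0;0 0 -0.0015 0 0 0;0 0 -0.001 0 0 0;0 0 0 0 0 0;0 0 0 0 0 0",
)

```text
clock: 9.75
tcp_pos: [0.4583, 0.2768, 0.033]
orientation: [-1.45, 0.715, -0.715]
contact_force: [-1.2, -1.7, -1.2]
grip_width: 0.0341
```

```bash
python3 st.py w9
```

```text
9.8 [0.4582 0.2768 0.033 ] yaw 37.52 g 0.0342 [-0.8 -2.3  0.7] [-0.23  0.59 -0.55  2.    0.48  0.68 -0.43]
```

View pics/w9.png

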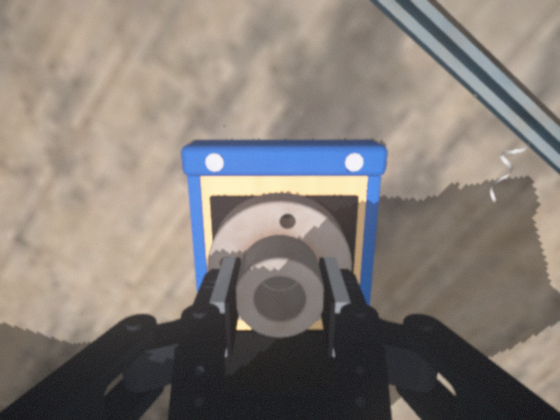

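Request:
send_rows(
  rows="0.0015 0 0.001 0 0 0;0 0 0 0 0 0;0 0 -0.0012 0 0 0;0 0 0 0 0 0;0 0 0 0 0 0",
)

```text
clock: 10.3
tcp_pos: [0.4598, 0.2773, 0.0329]
orientation: [-1.449, 0.714, -0.715]
contact_force: [-1.4, -0.7, 1.4]
grip_width: 0.0342
```

```bash
python3 st.py w10
```

```text
10.35 [0.4598 0.2772 0.033 ] yaw 37.54 g 0.0341 [-1.8 -0.7  2.4] [-0.23  0.59 -0.55  2.    0.48  0.68 -0.43]
```

View pics/w10.png

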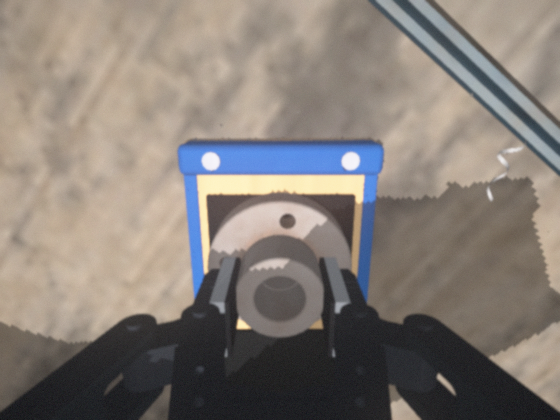

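Request:
send_rows(
  rows="0 0 0 0 0 0;0 0 0 0 0 0;0 0 0 0 0 0;0 0 0.01 0 0 0;0 0 0.03 0 0 0;0 0 0.04 0 0 0;0.002 -0.017 0.02 0 0 -0.02;0.004 -0.035 0 0 0 -0.04;0.005 -0.04 0 0 0 -0.05;0.005 -0.04 0 0 0 -0.05;0.005 -0.04 0 0 0 -0.05;0.005 -0.04 0 0 0 -0.05;0.005 -0.04 0 0 0 -0.05;0.005 -0.04 0 0 0 -0.05;0.005 -0.04 0 0 0 -0.046;0.005 -0.04 0 0 0 0;0.005 -0.035 -0.02 0 0 0;0.005 -0.02 -0.03 0 0 0;0 0 0 0 0 0;0 0 0 0 0 0",
  grip=0.055,
)

```text
clock: 12.35
tcp_pos: [0.5154, -0.1496, 0.0828]
orientation: [-1.316, 1.025, -1.023]
contact_force: [0.3, 0.0, 0.8]
grip_width: 0.0549
```

```bash
python3 st.py w11
python3 - <<'E'
from h import *
f=load('w11');print(proj(f,[.5145,-.1501,.039]))
E
```

```text
12.4 [ 0.5162 -0.1488  0.0835] yaw 14.33 g 0.0552 [ 0.6 -0.3  0.7] [ 0.5   0.48 -0.42  1.99  0.28  0.73  0.16]
[280.18862821 235.69255244]
```

View pics/w11.png

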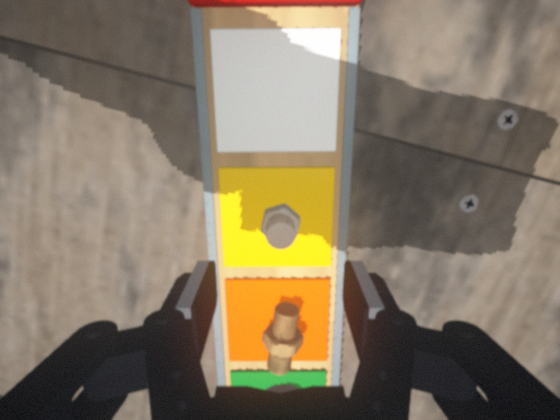

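Request:
send_rows(
  rows="0 0 -0.025 0 0 0;0 0 -0.02 0 0 0;0 0 -0.009 0 0 0;0 0 0 0 0 0;0 0 0 0 0 0",
  grip=0.04,
)

```text
clock: 12.9
tcp_pos: [0.5165, -0.1494, 0.0298]
orientation: [-1.316, 1.022, -1.024]
contact_force: [-0.0, 0.5, 0.5]
grip_width: 0.04
```

Request:
send_rows(
  rows="0 0 0 0 0 0;0 0 0 0 0 0;0 0 0 0 0 0;0 0 0 0 0 0;0 0 0 0 0 0;0 0 0 0 0 0",
  grip=0.005,
  grip_force=40,
)

```text
clock: 13.5
tcp_pos: [0.5166, -0.1501, 0.0298]
orientation: [-1.316, 1.022, -1.025]
contact_force: [-1.7, 1.3, 6.5]
grip_width: 0.0145
```

```bash
python3 st.py w12
```

```text
13.55 [ 0.5166 -0.1501  0.0299] yaw 14.26 g 0.0149 [-1.6  1.1  6.3] [ 0.47  0.56 -0.38  2.01  0.34  0.63  0.11]
```

View pics/w12.png

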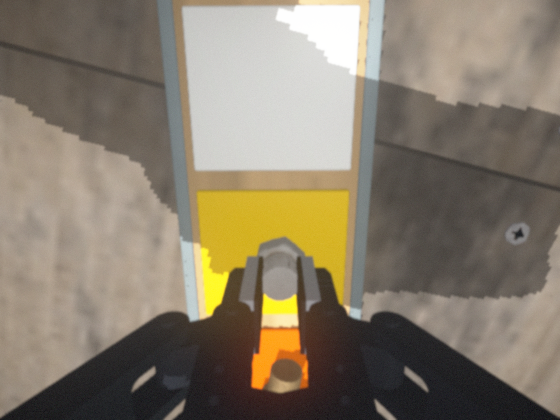

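Request:
send_rows(
  rows="0 0 0.01 0 0 0;0 0 0.03 0 0 0;0 0 0.03 0 0 0;0 0.018 0.02 0 0 0.02;-0.001 0.03 0 0 0 0.04;-0.001 0.04 0 0 0 0.05;-0.001 0.04 0 0 0 0.05;-0.001 0.04 0 0 0 0.05;-0.001 0.04 0 0 0 0.05;-0.001 0.04 0 0 0 0.05;-0.001 0.04 0 0 0 0.05;-0.001 0.04 -0.01 0 0 0.046;-0.001 0.03 -0.02 0 0 0;-0.001 0.01 -0.02 0 0 0;0 0 -0.015 0 0 0;0 0 0 0 0 0;0 0 0 0 0 0",
)

```text
clock: 15.25
tcp_pos: [0.506, 0.2164, 0.0539]
orientation: [-1.451, 0.716, -0.716]
contact_force: [0.0, 1.2, -0.5]
grip_width: 0.0148
```

```bash
python3 st.py w13
```

```text
15.3 [0.5065 0.2166 0.0543] yaw 37.41 g 0.0143 [-0.4  0.  -0.9] [-0.09  0.57 -0.55  1.96  0.44  0.73 -0.25]
```

View pics/w13.png

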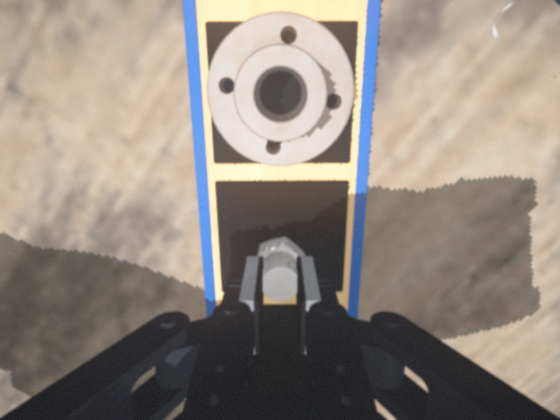

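Request:
send_rows(
  rows="0 0.0015 -0.01 0 0 0;0 0 -0.008 0 0 0;0 0 -0.004 0 0 0;0 0 -0.001 0 0 0;0 0 0 0 0 0;0 0 0 0 0 0",
)

```text
clock: 15.9
tcp_pos: [0.5058, 0.2196, 0.0308]
orientation: [-1.45, 0.714, -0.715]
contact_force: [0.7, -0.3, -0.5]
grip_width: 0.0145
```

```bash
python3 st.py w14;python3 - <<'E'
from h import *
f=load('w14');d=np.array([.6097,-.7926]);x=np.array([.793,.61]);c=np.array([.5045,.2178])
for a,b in((-.035,-.033),(.035,-.033),(.035,.033),(0,0)): print(proj(f,[*(c+a*x+b*d),.015]).round(1))
E
```

```text
15.95 [0.5059 0.2196 0.0308] yaw 37.53 g 0.0146 [ 0.5 -0.7  0.3] [-0.11  0.61 -0.53  1.97  0.47  0.69 -0.28]
[201.4 195.1]
[354.  194.9]
[346.  317.7]
[277.9 260. ]
```

View pics/w14.png

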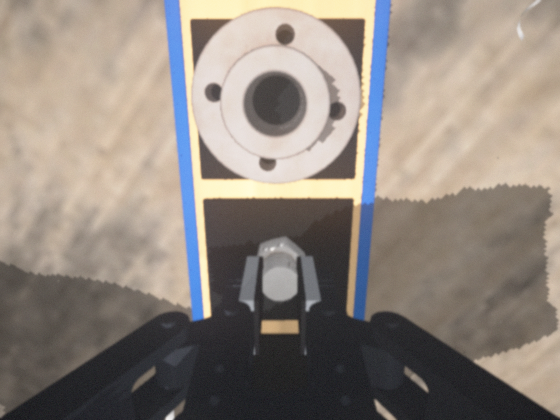

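Request:
send_rows(
  rows="0.0006 -0.0022 0 0 0 0;0 0 -0.001 0 0 0;0 0 0 0 0 0;0 0 0 0 0 0",
)

```text
clock: 16.35
tcp_pos: [0.5066, 0.2169, 0.0299]
orientation: [-1.45, 0.714, -0.715]
contact_force: [-0.6, -2.1, 3.2]
grip_width: 0.0145
```

```bash
python3 st.py w15
```

```text
16.4 [0.5066 0.2169 0.0299] yaw 37.51 g 0.0147 [-1.2 -1.2  3.7] [-0.11  0.61 -0.53  1.97  0.47  0.69 -0.28]
```

View pics/w15.png

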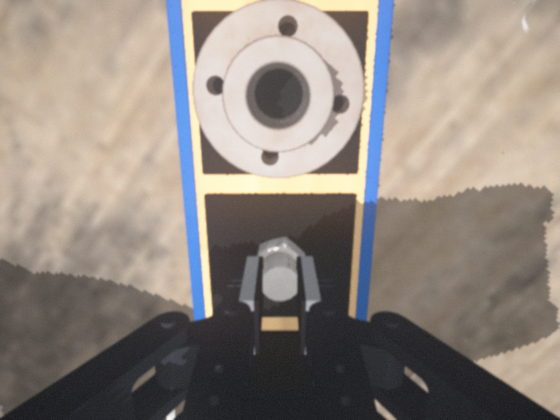

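Request:
send_rows(
  rows="0 0 0 0 0 0;0 0 0 0 0 0;0 0 0 0 0 0;0 0 0.01 0 0 0;0 0 0.03 0 0 0;0.001 -0.01 0.03 0 0 0;0.002 -0.027 0.02 0 0 -0.03;0.002 -0.036 0 0 0 -0.052;0.003 -0.04 0 0 0 -0.055;0.003 -0.04 0 0 0 -0.055;0.003 -0.04 0 0 0 -0.055;0.003 -0.04 0 0 0 -0.055;0.003 -0.04 0 0 0 -0.055;0.003 -0.04 0 0 0 -0.055;0.003 -0.04 0 0 0 -0.055;0.002 -0.04 -0.01 0 0 -0.055;0.001 -0.035 -0.02 0 0 0;0 -0.015 -0.01 0 0 0;0 0 0 0 0 0;0 0 0 0 0 0",
  grip=0.045,
)

```text
clock: 18.4
tcp_pos: [0.5356, -0.2239, 0.0801]
orientation: [-1.268, 1.11, -1.109]
contact_force: [0.2, 0.3, 0.3]
grip_width: 0.0451
```

```bash
python3 st.py w16
python3 - <<'E'
from h import *
f=load('w16');print(proj(f,[.5352,-.2263,.027]),proj(f,r.get_obs()['tcp_pos']*[1,1,0]+[0,0,.027]))
E
```

```text
18.45 [ 0.5361 -0.2233  0.0804] yaw 7.78 g 0.045 [-0.2 -0.3  0.5] [ 0.58  0.54 -0.38  1.89  0.28  0.77  0.18]
[280.50750998 232.54220567] [282.6548059  227.94372539]
```

View pics/w16.png

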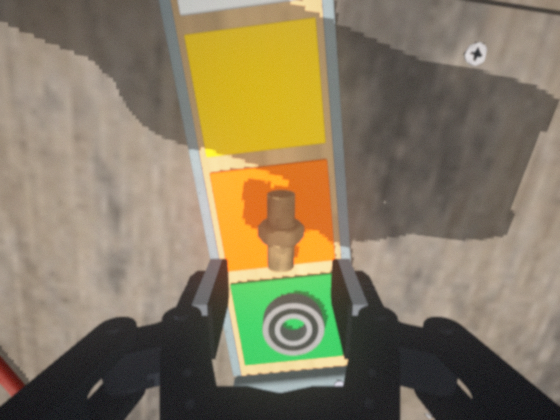

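Request:
send_rows(
  rows="0 -0.001 -0.025 0 0 0;0 0 -0.025 0 0 0;0 0 -0.01 0 0 0;0 0 0 0 0 0;0 0 0 0 0 0",
)

```text
clock: 18.95
tcp_pos: [0.5362, -0.2259, 0.0207]
orientation: [-1.269, 1.109, -1.11]
contact_force: [-0.1, -1.0, -0.4]
grip_width: 0.0449
```

Request:
send_rows(
  rows="0 0 0 0 0 0;0 0 0 0 0 0;0 0 0 0 0 0;0 0 0 0 0 0;0 0 0 0 0 0;0 0 0 0 0 0",
  grip=0.015,
  grip_force=40,
)

```text
clock: 19.55
tcp_pos: [0.5364, -0.2268, 0.0212]
orientation: [-1.268, 1.109, -1.112]
contact_force: [-1.5, 0.9, 5.1]
grip_width: 0.0233
```

```bash
python3 st.py w17
```

```text
19.6 [ 0.5364 -0.2269  0.0212] yaw 7.62 g 0.0235 [-2.   0.4  5.7] [ 0.56  0.62 -0.34  1.91  0.33  0.66  0.15]
```

View pics/w17.png

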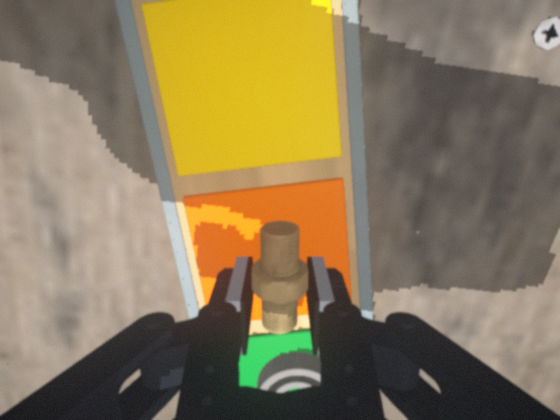

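Request:
send_rows(
  rows="0 0 0.01 0 0 0;0 0 0.03 0 0 0;0 0 0.03 0 0 0;0.001 0.02 0.02 0 0 0.03;0.002 0.035 0 0 0 0.05;0.002 0.04 0 0 0 0.055;0.002 0.04 0 0 0 0.055;0.002 0.04 0 0 0 0.055;0.002 0.04 0 0 0 0.055;0.002 0.04 0 0 0 0.055;0.002 0.04 0 0 0 0.055;0.001 0.04 -0.01 0 0 0.055;0 0.035 -0.02 0 0 0.055;0 0.013 -0.02 0 0 0;0 0.002 -0.015 0 0 0;0 0 0 0 0 0;0 0 0 0 0 0",
)

```text
clock: 21.3
tcp_pos: [0.5516, 0.1564, 0.0449]
orientation: [-1.45, 0.718, -0.718]
contact_force: [-0.0, 0.6, -0.5]
grip_width: 0.0236
```

```bash
python3 st.py w18
python3 - <<'E'
from h import *
f=load('w17');print(proj(f,[.5364,-.2269,.027]))
E
```

```text
21.35 [0.5521 0.1565 0.0454] yaw 37.27 g 0.0234 [ 1.5  0.1 -0.6] [ 0.02  0.61 -0.53  1.91  0.44  0.74 -0.11]
[282.70931596 280.14574277]
```

View pics/w18.png

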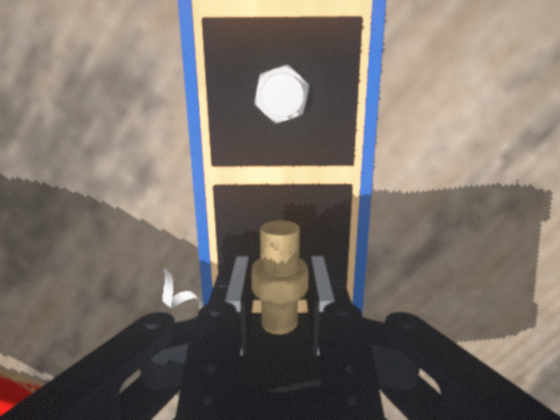

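Request:
send_rows(
  rows="0 0.001 -0.01 0 0 0.004;0 0 -0.008 0 0 0;0 0 -0.004 0 0 0;0 0 -0.001 0 0 0;0 0 0 0 0 0;0 0 0 0 0 0",
)

```text
clock: 21.95
tcp_pos: [0.5514, 0.1594, 0.0217]
orientation: [-1.45, 0.713, -0.713]
contact_force: [-0.3, -0.4, -0.3]
grip_width: 0.0234
```

```bash
python3 st.py w19
```

```text
22.0 [0.5514 0.1594 0.0217] yaw 37.65 g 0.0236 [-0.  -0.6  0.2] [-0.    0.64 -0.51  1.92  0.47  0.7  -0.14]
```

View pics/w19.png

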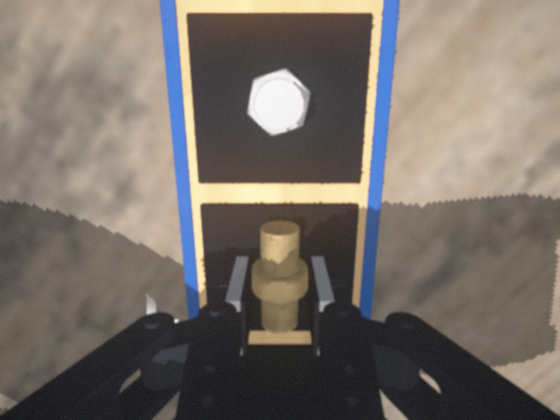

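Run:
```python
from h import *
f=load('w19');d=np.array([.6097,-.7926])
for z in(.015,.027):print(z,proj(f,[.5514,.1594,z]))
for c in ((.5503,.1583),(.5514,.159)):
  for b in (-.033,0,.033): print(proj(f,[*(np.array(c)+b*d),.015]))
```

```text
0.015 [282.37736466 267.71684172]
0.027 [282.58960026 280.98866668]
[279.07314474 200.05939812]
[279.04354915 268.10415317]
[279.01735693 328.32405765]
[282.06016568 200.31593587]
[281.84839085 268.33043409]
[281.66096428 328.52514394]
```

Request:
send_rows(
  rows="0.0011 -0.001 0 0 0 0;0 0 -0.0008 0 0 0;0 0 0 0 0 0;0 0 0 0 0 0",
)

```text
clock: 22.4
tcp_pos: [0.5528, 0.1583, 0.0213]
orientation: [-1.45, 0.713, -0.714]
contact_force: [-1.1, -0.5, 4.2]
grip_width: 0.0238
```

```bash
python3 st.py w20
```

```text
22.45 [0.5527 0.1582 0.0212] yaw 37.64 g 0.0234 [-1.  -1.4  5.1] [-0.    0.65 -0.51  1.92  0.47  0.7  -0.13]
```

View pics/w20.png

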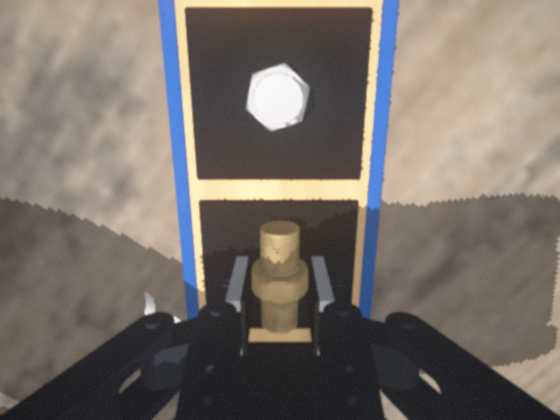

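Request:
send_rows(
  rows="0 0 0 0 0 0;0 0 0 0 0 0;0 0 0 0 0 0;0 0 0.01 0 0 0;0 0 0.03 0 0 0;0 -0.01 0.03 0 0 0;0 -0.03 0.02 0 0 -0.03;0 -0.04 0 0 0 -0.047;0 -0.04 0 0 0 -0.05;0 -0.04 0 0 0 -0.05;0 -0.04 0 0 0 -0.05;0 -0.04 0 0 0 -0.05;0 -0.04 0 0 0 -0.05;0 -0.04 0 0 0 -0.05;0 -0.04 0 0 0 -0.03;0 -0.04 -0.01 0 0 0;0.001 -0.035 -0.02 0 0 0;0 -0.015 -0.01 0 0 0;0 0 0 0 0 0;0 0 0 0 0 0",
  grip=0.055,
)

```text
clock: 24.45
tcp_pos: [0.5539, -0.2898, 0.0712]
orientation: [-1.316, 1.022, -1.021]
contact_force: [-0.2, 1.0, 0.4]
grip_width: 0.0549
```

```bash
python3 st.py w21
python3 - <<'E'
from h import *
f=load('w21');print(proj(f,[.5524,-.2919,.027]),proj(f,r.get_obs()['tcp_pos']*[1,1,0]+[0,0,.027]))
E
```

```text
24.5 [ 0.5544 -0.2891  0.0717] yaw 14.48 g 0.055 [-0.   0.   0.1] [ 0.67  0.61 -0.4   1.78  0.31  0.81  0.38]
[278.44576353 237.78543337] [283.12624676 234.17268913]
```

View pics/w21.png

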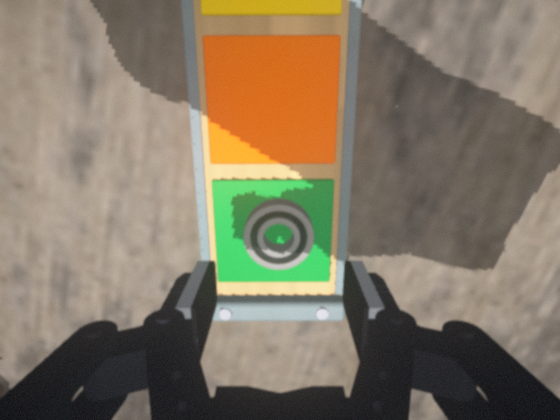

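Request:
send_rows(
  rows="0 -0.0005 -0.02 0 0 0;0 0 -0.02 0 0 0;0 0 -0.008 0 0 0;0 0 0 0 0 0;0 0 0 0 0 0;0 0 0 0 0 0",
  grip=0.049,
)

```text
clock: 25.1
tcp_pos: [0.5544, -0.2921, 0.0241]
orientation: [-1.317, 1.021, -1.024]
contact_force: [-0.4, -0.7, 0.6]
grip_width: 0.0491
```

```bash
python3 st.py w22
```

```text
25.15 [ 0.5542 -0.2923  0.024 ] yaw 14.34 g 0.0493 [ 0.5  0.3 -0.1] [ 0.65  0.68 -0.37  1.8   0.34  0.73  0.35]
```

View pics/w22.png

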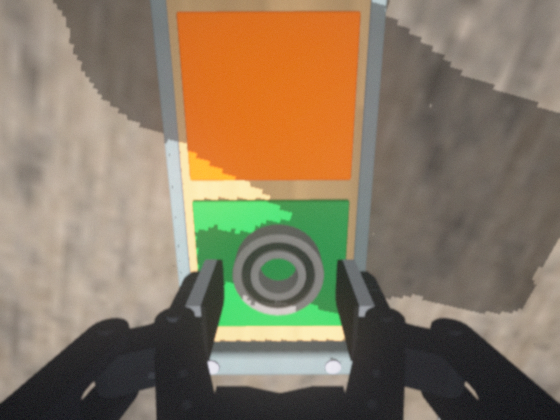

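Request:
send_rows(
  rows="-0.001 0.0022 -0.003 0 0 0;0 0 -0.003 0 0 0;0 0 -0.0015 0 0 0;0 0 0 0 0 0;0 0 0 0 0 0",
)

```text
clock: 25.65
tcp_pos: [0.5524, -0.2901, 0.0152]
orientation: [-1.317, 1.023, -1.023]
contact_force: [-0.6, -1.1, 0.1]
grip_width: 0.049
```

Request:
send_rows(
  rows="0 0 0 0 0 0;0 0 0 0 0 0;0 0 0 0 0 0;0 0 0 0 0 0;0 0 0 0 0 0;0 0 0 0 0 0",
  grip=0.03,
  grip_force=40,
)

```text
clock: 26.25
tcp_pos: [0.5525, -0.2902, 0.0156]
orientation: [-1.317, 1.023, -1.023]
contact_force: [-1.8, 0.8, 5.5]
grip_width: 0.038
```

```bash
python3 st.py w23;  python3 - <<'E'
from h import *
f=load('w23');print(proj(f,r.get_obs()['tcp_pos']*[1,1,0]+[0,0,.027]))
E
```

```text
26.3 [ 0.5525 -0.2901  0.0156] yaw 14.32 g 0.0379 [-1.1  0.1  5.1] [ 0.65  0.69 -0.36  1.8   0.35  0.71  0.35]
[282.81778208 287.17855799]
```

View pics/w23.png

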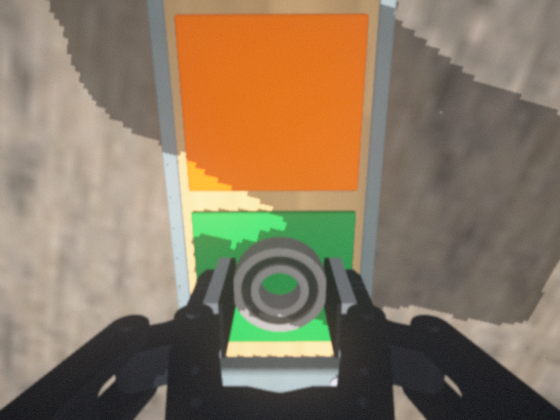

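Request:
send_rows(
  rows="0 0 0.01 0 0 0;0 0 0.02 0 0 0;0 0 0.03 0 0 0;0.002 0.02 0.02 0 0 0.03;0.005 0.035 0 0 0 0.047;0.005 0.04 0 0 0 0.05;0.005 0.04 0 0 0 0.05;0.005 0.04 0 0 0 0.05;0.005 0.04 0 0 0 0.05;0.005 0.04 0 0 0 0.05;0.005 0.04 0 0 0 0.05;0.005 0.04 -0.01 0 0 0.029;0.004 0.035 -0.02 0 0 0;0 0.013 -0.02 0 0 0;0 0.003 -0.007 0 0 0;0 0 0 0 0 0;0 0 0 0 0 0",
)

```text
clock: 28.0
tcp_pos: [0.5989, 0.0941, 0.0389]
orientation: [-1.45, 0.715, -0.716]
contact_force: [0.6, -0.9, -1.2]
grip_width: 0.0384
```

```bash
python3 st.py w24
```

```text
28.05 [0.5992 0.094  0.0392] yaw 37.44 g 0.0378 [ 0.1  0.3 -1.2] [ 0.11  0.66 -0.5   1.83  0.44  0.76  0.03]
```

View pics/w24.png

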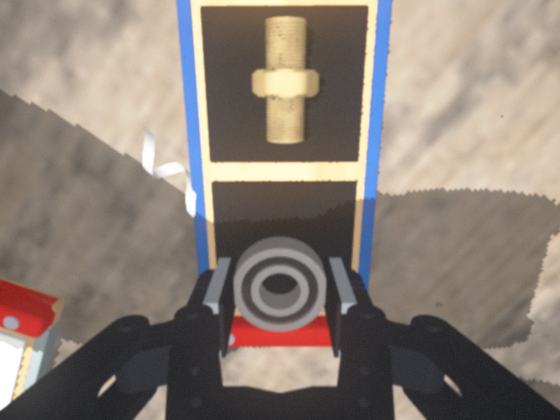

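Request:
send_rows(
  rows="-0.0005 0.003 -0.01 0 0 0;0 0 -0.008 0 0 0;0 0 -0.003 0 0 0;0 0 0 0 0 0;0 0 0 0 0 0",
)

```text
clock: 28.55
tcp_pos: [0.5979, 0.0989, 0.0172]
orientation: [-1.45, 0.714, -0.714]
contact_force: [-0.1, 1.3, -1.3]
grip_width: 0.0383
```

```bash
python3 st.py w25;python3 - <<'E'
from h import *
f=load('w25');d=np.array([.6097,-.7926])
for b in (-.033,0,.033): print(proj(f,[*(np.array([.5982,.0988])+b*d),.015]))
E
```

```text
28.6 [0.598  0.099  0.0174] yaw 37.58 g 0.0381 [ 0.4  0.1 -1.5] [ 0.09  0.69 -0.49  1.84  0.46  0.73  0.01]
[283.13993292 203.32579151]
[282.93805398 272.92915316]
[282.75995522 334.33364154]
```

View pics/w25.png

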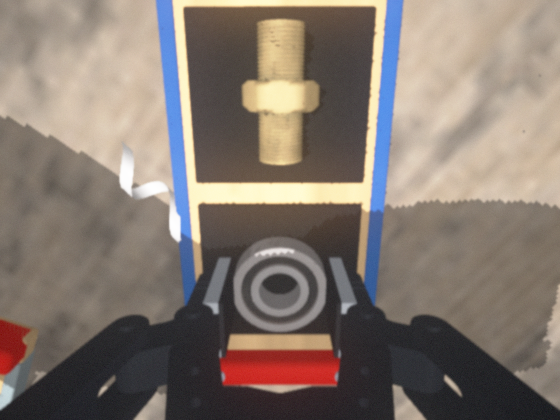

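Request:
send_rows(
  rows="0.0003 -0.0003 -0.001 0 0 0;0 0 -0.0006 0 0 0;0 0 0 0 0 0;0 0 0 0 0 0",
)

```text
clock: 29.0
tcp_pos: [0.5982, 0.0986, 0.0158]
orientation: [-1.45, 0.714, -0.714]
contact_force: [0.2, -0.7, -1.1]
grip_width: 0.0378
```

Request:
send_rows(
  rows="0 0 0 0 0 0;0 0 0 0 0 0;0 0 0 0 0 0;0 0 0 0 0 0;0 0 0.01 0 0 0;0 0 0.02 0 0 0;0 0 0.04 0 0 0;-0.01 0.015 0.04 0 0 0;-0.02 0.03 0.04 0 0 0;-0.025 0.033 0.03 0 0 0;-0.025 0.033 0.03 0 0 0;-0.015 0.01 0.02 0 0 0;0 0 0 0 0 0;0 0 0 0 0 0",
  grip=0.055,
)

```text
clock: 30.4
tcp_pos: [0.506, 0.2156, 0.242]
orientation: [-1.45, 0.712, -0.715]
contact_force: [0.8, -0.8, -0.1]
grip_width: 0.0548
```

```bash
python3 st.py w26; python3 -c "
from h import *
snap('top','top1')"
```

```text
30.45 [0.5061 0.2146 0.2411] yaw 37.5 g 0.0549 [ 0.1 -0.5 -0.7] [ 0.03  0.33 -0.67  1.81  0.23  1.08 -0.07]
```

View pics/w26.png

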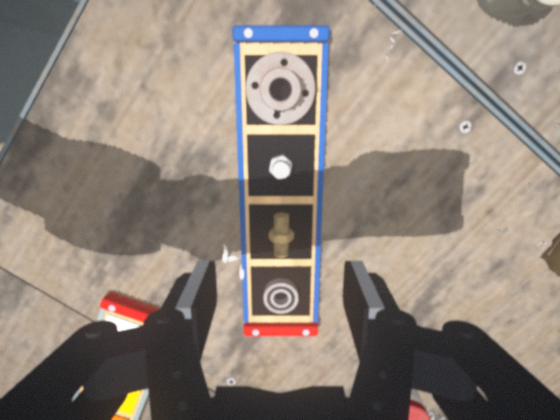

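View pics/top1.png

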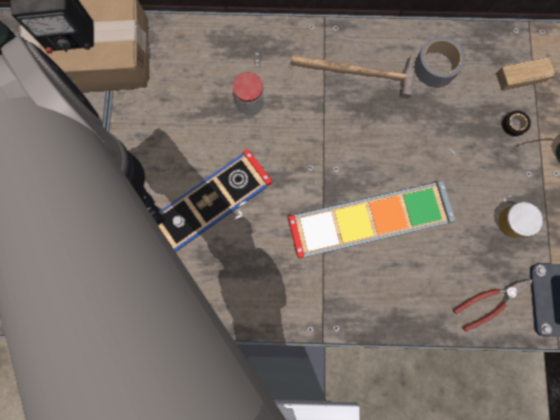

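Run:
```python
from h import *
import cv2
f=load('w26');b=cv2.imread('pics/w26.png')[20:340,225:335];cv2.imwrite('pics/z26.png',np.hstack([cv2.resize(b[:160],None,fx=3.6,fy=3.6,interpolation=cv2.INTER_CUBIC),cv2.resize(b[160:],None,fx=3.6,fy=3.6,interpolation=cv2.INTER_CUBIC)]))
d=np.array([.6097,-.7926]);x=np.array([.793,.61])
for n,c,z in (('hub',(.4588,.2772),.053),('plug',(.5045,.2178),.039),('nip',(.5503,.1583),.027),('brg',(.596,.0989),.027)):
    print(n,proj(f,[*c,z]).round(1),'pad',[proj(f,[*(np.array(c)+s*.033*d),.015]).round(1) for s in(-1,1)])
```

```text
hub [281.1  88.8] pad [array([281. ,  52.1]), array([280.9, 123.1])]
plug [281.  169.2] pad [array([280.9, 132.1]), array([280.8, 194.6])]
nip [280.9 235.3] pad [array([280.8, 202.6]), array([280.8, 258. ])]
brg [280.8 296.1] pad [array([280.8, 265.1]), array([280.7, 314.6])]
```

View pics/z26.png

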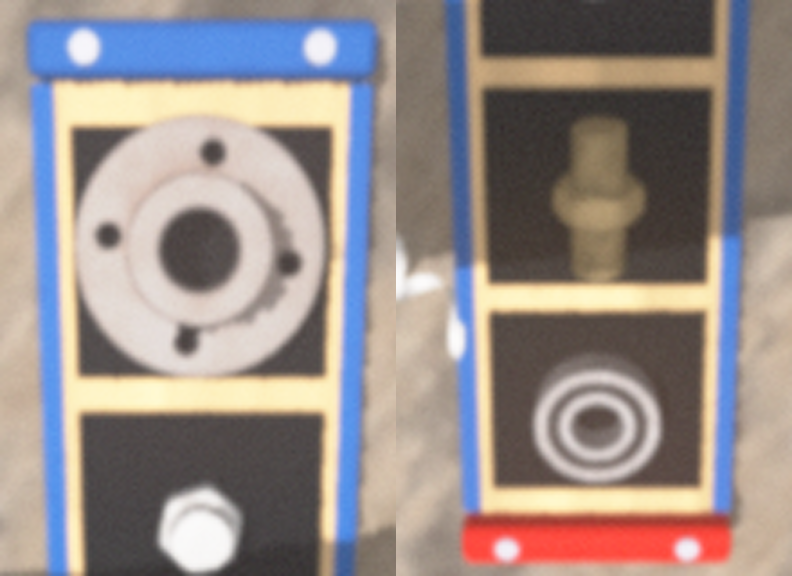

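```bash
python3 -c "
from bench import r
print(r.get_obs()['clock'], r.hand_in())"
```

```text
the job is handed in; nothing more can be done
30.5 None
```

The four parts are on the assembly rack in reverse order and the job is handed in at 30.5 s. From the blue end to the red end they are hub, plug, nipple and bearing. They stand upright as before, with the nipple now parallel to the row; it lay about 7° off on the strip rack.

- **Final look:** the last wrist view showed all four at rest. Hub, plug and nipple were within about 1 mm of their pad centres. The bearing was about 1.5 mm off, towards the red end. The top view agreed on the order for the three parts it could see; the arm hid the hub. The gripper was clear, about 0.24 m up.
- **Forces:** I saw no more than about 8 N at the tool, and no joint went outside its range.
- **Disagreements:**
  - The scene and top cameras together put the black pads at 7–9 mm, against the 15 mm given. Two wrist views gave 14–15 mm, so I worked from the wrist camera.
  - The wrist camera also read about 1–2 mm to one side of the fingers. I corrected for that when placing.

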